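# Fit the key knob to the blow-off valve and hold it pressed

## Task

A steel tube lies on the blow-off fixture, waiting to be blown clear of chips. Pick up the loose key knob, turn it so that the flat in its bore matches the flat on the fixture's D-shaped valve stem, push it onto the stem and press it until the sprung brass collar under it is fully down. Finish like that, still gripping the knob and keeping the collar pressed; leave the star knob, the tube offcut and the wrench where they are.

Things in the scene. Friction and masses are not known exactly. Their poses are not given: they have to be found in the camera images.
- knob_center (a point): centre of the loose key knob, half-way up, on its bore axis (20 mm above its underside). Black plastic, about 90 g, upright on the bench, 40 mm tall, round, 46 mm in diameter, with two full-height parallel gripping flats 34 mm apart that face its +y and -y. A pointer nose 12 mm tall sticks out low on its +x side, to 34 mm from the axis. z up
- knob_bore (a point): centre of the lower mouth of the knob's bore, at its underside; axes as the knob's. The D-shaped bore runs right through along z and is open above: 23 mm in diameter, its flat on the +x side (the nose's side) 5.5 mm from the axis; lower mouth chamfered about 2 mm
- fixture: blow-off fixture bolted to the bench; origin on the bench under the valve stem's axis, z up. Dark steel base plate 10 mm thick (x -60 to 60, y -60 to 285 mm); aluminium valve block 90 x 90 mm centred on the origin, top at z 50 mm; on it the upright D-stem with the brass collar round its foot. A tube 48 mm in diameter lies along +y in cradles (y 85 to 265 mm, top at z 66 mm)
- stem_tip (a point): centre of the top end of the steel D-stem, 86 mm above the bench, axes as the fixture's. Stem 20 mm in diameter, its flat facing +x 4 mm from the axis, last 3 mm tapered; it does not turn. The knob fits with 1.5 mm of play, only with its +x along this +x (within about 0.15 rad); its underside then meets the collar after 22 mm
- collar (a joint): brass collar round the stem, 34 mm in diameter: how far the sprung collar is pressed down, in m: 0 free (top 64 mm above the bench), 0.010 fully down at its stop (top at 54 mm). The spring needs about 3 N to start and 11 N at the stop, and lifts the collar again when let go
- star_knob: bystander: loose black knob with five round lobes, 58 mm across, 30 mm tall, no bore; origin at the centre of its underside
- offcut: bystander: loose dark steel tube offcut standing upright, 48 mm in diameter, 60 mm tall; origin at the centre of its underside
- wrench: bystander: loose steel wrench 160 mm long lying flat along its own x; origin at the middle of its underside
There are look-alikes about, which are no part of the job. Leave any blue look-alike of the part that bears knob_center alone.

How it is judged:
By the outcome, as a careful person would: the job done as asked, in the order asked, and still so for the second after the job is handed in, while the arm keeps its last pose, push and grip.
It also fails if it takes over 35 s, if anything falls off the work surface, if the arm or the gripper's body presses on something with over 40 N, if the wrist force passes 120 N, or if a joint passes its speed limit or range.

## Robot

A 7-joint arm with a two-finger parallel gripper is mounted at the origin on the work surface. World frame = base frame: x ahead of the robot, y to its left, z up, the work surface at z = 0. Lengths are in m, angles in rad, forces in N, time in s.
With the tool pointing down it reaches from about 0.4 to 0.85 m from the base axis. Payload 10.4 kg.
Tool frame: the origin (TCP) lies at the very end of the fingers, on their centre line; the grasp point (between the pads) lies 19 mm behind it; x points along the fingers, y is the direction in which the jaws open and shut, and the axes are right-handed (so a half turn about x gives the same grasp; the last joint's range is limited). The gripper opens to 85 mm and grips with 20 to 120 N. Pads are 22 mm wide; open, the fingers measure 114 mm over their backs; the gripper's body (76 mm by 85 mm) begins 54 mm behind the grasp point. The pads swing forward as they close: fully open they stand 13 mm farther back than shut.
Start: joints at [1.236, 0.332, -0.065, 1.46, 0.022, 1.35, -0.088], TCP at [0.192, -0.595, 0.231] pointing down, gripper open.
Joint ranges: [-2.6, 2.6], [-0.5, 2.12], [-1.47, 1.34], [0.16, 2.42], [-1.27, 4.41], [0.06, 2.06], [-2.6, 2.6]. Speed limits (rad/s): [2.22, 2.22, 2.79, 2.79, 3.14, 3.14, 3.14].

## Interface

Orientations are given as a unit quaternion [x, y, z, w].
In Python, from workcell import monitor, camera, ticket, regions_of gives the robot as it stands.
- The arm moves only by the tool step_arm, never from a script. Its argument "increments" is a list of rows, each a list of 5 numbers: the finger opening in m, from 0 to 0.0854, then the shift along the world's x, y, z in m, then the turn about the world's z in rad. A call has 1 to 12 rows; each row shifts and turns the commanded pose from where the row before left it; what a row does not reach is not made up. A row lasts 1/12 s, in which the tool goes at most 41.7 mm and 7.16 degrees, less where a joint would pass 70% of its speed; a pose out of reach is approached as far as the arm can. A call with a gripper value outside its range is refused whole. The fingers move at their own pace and stop on an object; "force" is the grip in N (left out, the last holds). Time passes only in rows, so rows that do not move let the fingers close. It gives the time, the measured TCP pose, the force and the opening at its end, in the units of the state.
- monitor.get_obs(): the state, without advancing time (a new reading comes with each control period).
- camera(name): name is "side" or "top"; returns a dict with "color" (420x560x3 uint8, red, green, blue), "range_z" (420x560 float32, m along the optical axis (not along the pixel's ray), 0 where there is no reading), "fx", "fy", "cx", "cy" (pixels), "cam_to_world" (4x4, takes a point from camera to world coordinates). Camera axes: x right, y up, looking along -z (the intrinsics and any distortion apply to the point x, -y, -z); pixel columns grow to the right and rows downward; lengths in m; the calibration is good to about 2 mm. A picture is of the moment at which its call begins.
- ticket.hand_in(): hands the job in, once; it reports no verdict.
Trained networks look in a picture, given as the dict that the camera call returned (one of the last four; its "shot" number tells which), for a name from the list of things; names that differ only in an ending like _2 or _b are one class to them, and where a whole thing is asked for, a point or a joint stands for the part that bears it (a point fixed in the world has none). Each returns a list of dicts, best first, with "p" (0 to 1); they miss things now and then, are a little off and sometimes report something else, mostly with a low value. They report only what shows in the picture. A call takes as long as a camera call. They do not tell look-alikes from the thing itself.
- regions_of(picture, query): "region" (420x560 bool, what is visible of it) and "centre" ([row, column] in pixels, amid what is visible of it).
The state is a dict: "clock": time; "joint_pos": joint angles; "joint_velocities": joint speeds; "tau": joint torques, N m; "position": TCP position; "ee_rot": TCP orientation; "ft_force": force on the tool from outside, world axes, zero at the start; "torque": the same for the moment, N m; "grip_width": opening from 0.0 (shut) to 1.0 (fully open).
Only numpy, scipy, OpenCV 4.12 (cv2) and the standard library are available. Lean on these libraries where they do the work, as an engineer would, in place of code of your own. Each camera call takes 0.05 s, during which the arm holds its last target. There are 200 camera calls.

## Working session

There is one attempt and no reset: what is moved stays moved. The work goes in short steps, Python scripts to look and compute and a tool call to move; the robot and the scene stay as the last step left them, time stands still between calls to the robot, and variables do not carry over. Pictures are saved under pics/ and viewed, about 8 in all and at most 12, crops included, and the job is handed in when it is done.

Besides the shell and the picture viewer there is one more tool, called after "Emit:" as name(argument=value, ...) on one line, values as JSON. step_arm: Moves the arm, as the interface text tells. Its arguments: {"type":"object","properties":{"increments":{"type":"array"},"force":{"type":"number"}},"required":["increments"]}

```bash
mkdir -p pics; cat > h.py <<'E'
import numpy as np, cv2
from workcell import monitor, camera, ticket, regions_of
def world(p, m=None):
    z=p["range_z"]; v,u=np.mgrid[:z.shape[0],:z.shape[1]]
    c=np.stack([(u-p["cx"])/p["fx"]*z, -(v-p["cy"])/p["fy"]*z, -z, np.ones_like(z)],-1)
    return (c@np.array(p["cam_to_world"]).T)[...,:3]
def pix(p,w):
    c=np.linalg.inv(p["cam_to_world"])@np.r_[w,1]
    return p["cx"]+p["fx"]*c[0]/-c[2], p["cy"]-p["fy"]*c[1]/-c[2]
def save(p,name,crop=None,s=1):
    im=p["color"][...,::-1]
    if crop: r0,r1,c0,c1=crop; im=im[r0:r1,c0:c1]
    cv2.imwrite("pics/"+name,cv2.resize(im,None,fx=s,fy=s,interpolation=cv2.INTER_CUBIC))
E
python3 - <<'E'
from h import *
for n in ("top","side"):
    p=camera(n); save(p,n+"0.png"); W=world(p)
    print(n,[k for k in p if k not in("color","range_z")],np.round(p["cam_to_world"],3).tolist(),p["fx"])
    for q in ("knob_center","fixture","stem_tip","collar","star_knob","offcut"):
        for r in regions_of(p,q):
            m=r["region"]&(p["range_z"]>0)
            print(q,round(r["p"],2),np.round(r["centre"]),m.sum(),np.round(np.median(W[m],0),3),np.round(W[m][:,2].max(),3))
print(monitor.get_obs())
E
```

```text
top ['fx', 'fy', 'cx', 'cy', 'cam_to_world', 'shot'] [[0.009, 0.982, -0.191, 0.488], [-1.0, 0.009, -0.0, -0.03], [0.002, 0.19, 0.982, 0.787], [0.0, 0.0, 0.0, 1.0]] 401.20923502007213
knob_center 0.87 [194. 400.] 556 [ 0.667 -0.26   0.037] 0.044
knob_center 0.83 [233. 311.] 432 [ 0.59  -0.081  0.04 ] 0.043
knob_center 0.8 [213. 359.] 448 [ 0.63  -0.177  0.039] 0.044
knob_center 0.59 [235. 174.] 10915 [0.579 0.175 0.043] 0.089
fixture 0.82 [236. 170.] 10938 [0.579 0.175 0.042] 0.089
stem_tip 0.82 [235. 174.] 11071 [0.579 0.174 0.04 ] 0.089
collar 0.66 [226. 235.] 144 [0.597 0.065 0.065] 0.067
star_knob 0.81 [300. 383.] 700 [ 0.47  -0.215  0.031] 0.035
star_knob 0.48 [214. 362.] 437 [ 0.628 -0.176  0.04 ] 0.044
offcut 0.59 [140. 257.] 596 [0.763 0.019 0.042] 0.064
side ['fx', 'fy', 'cx', 'cy', 'cam_to_world', 'shot'] [[-0.795, 0.416, -0.441, 0.261], [-0.606, -0.52, 0.602, 0.456], [0.021, 0.746, 0.666, 0.641], [0.0, 0.0, 0.0, 1.0]] 475.0463249440741
knob_center 0.77 [199. 310.] 529 [ 0.623 -0.166  0.031] 0.044
knob_center 0.7 [171. 314.] 518 [ 0.665 -0.252  0.028] 0.043
knob_center 0.56 
[... 401 characters left out ...]
 'joint_pos': array([ 1.23642517,  0.33218412, -0.06471724,  1.46009402,  0.02158766,
        1.34990994, -0.08850903]), 'joint_velocities': array([ 1.46674851e-03, -1.35825147e-03,  4.67252696e-04, -6.21018904e-04,
        4.53605963e-04,  2.04906361e-05, -1.03846696e-03]), 'tau': array([ 3.37787096e-04, -6.25085449e+01,  4.92161640e-02, -3.91776252e+01,
        1.64166733e-02,  1.72681786e-03,  3.10049654e-05]), 'position': array([ 0.19175261, -0.59487883,  0.23135035]), 'ee_rot': array([ 0.69855049,  0.10975264, -0.69851408,  0.10981645]), 'ft_force': array([-0.13617211,  0.16986933,  0.188098  ]), 'torque': array([ 0.01877776, -0.00961067,  0.02595938]), 'grip_width': 0.9966950261825076}
```

```bash
python3 -c "
import cv2;import numpy as np
a=cv2.imread('pics/top0.png');b=cv2.imread('pics/side0.png');print(a.shape)
cv2.imwrite('pics/both.png',cv2.resize(np.hstack([a,b]),(800,300)))"
```

```text
(420, 560, 3)
```

View pics/top0.png

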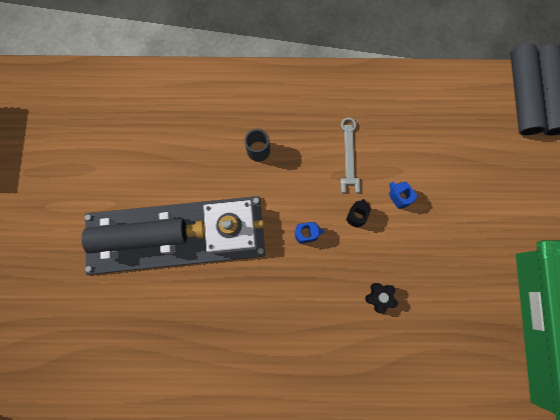

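View pics/side0.png

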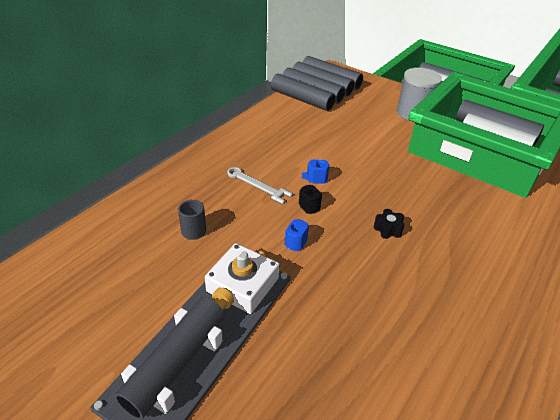

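The top view shows a black knob at px (359,213) (col,row), blue look-alikes at (403,194) and (308,233), and the star knob at (383,300). These are all the candidates. The black one with the bore is the target. The fixture's stem is at about (228,224).

```bash
python3 - <<'E'
from h import *
ims=[]
for n in ("top","side"):
    p=camera(n); W=world(p); 
    c=(np.array([213,359]) if n=="top" else np.array([199,310]))
    f=(np.array([224,230]) if n=="top" else np.array([268,243]))
    for q in (c,f):
        a=p["color"][q[0]-25:q[0]+25,q[1]-25:q[1]+25,::-1]
        a=np.clip(a.astype(float)*1.6+15,0,255).astype(np.uint8)
        ims.append(cv2.resize(a,(300,300),interpolation=cv2.INTER_CUBIC))
    ok=p["range_z"]>0
    d=np.linalg.norm(W[...,:2]-[.63,-.177],axis=-1)
    t=ok&(d>.05)&(d<.08)&(W[...,2]<.02); print(n,"bench z",np.median(W[t][:,2]))
    k=ok&(d<.045)&(p["color"].max(-1)<75)
    for lo,hi in((.006,.016),(.018,.034),(.036,.05)):
        s=k&(W[...,2]>lo)&(W[...,2]<hi); P=W[s][:,:2].astype(np.float32)
        if len(P)>4: print(lo,len(P),P.mean(0),cv2.minEnclosingCircle(P),cv2.minAreaRect(P))
    P=W[ok&(np.abs(W[...,0]-.59)<.15)&(W[...,1]>-.05)&(W[...,1]<.4)]
    for nm,lo,hi,y0,y1 in(("plate",.006,.016,-.05,.4),("block",.046,.056,-.05,.115),("tip",.08,.095,-.05,.12)):
        s=P[(P[:,2]>lo)&(P[:,2]<hi)&(P[:,1]<y1)&(P[:,1]>y0)]
        print(nm,len(s),np.median(s,0),s.mean(0),cv2.minAreaRect((s[:,:2]*1000).astype(np.float32)))
    s=P[(P[:,2]>.055)&(P[:,1]>.14)];sl=np.polyfit(s[:,1],s[:,0],1);print("tube",sl)
cv2.imwrite("pics/crop.png",np.vstack([np.hstack(ims[:2]),np.hstack(ims[2:])]))
E
```

```text
top bench z 0.0009345340827358051
0.006 42 [ 0.6256397  -0.17503333] ((0.6330881118774414, -0.17897702753543854), 0.028073225170373917) ((0.6339090466499329, -0.1764654517173767), (0.03003033995628357, 0.05576210469007492), 72.204833984375)
0.018 68 [ 0.6225769  -0.17227904] ((0.6280036568641663, -0.17746604979038239), 0.022954648360610008) ((0.6260793209075928, -0.17554891109466553), (0.031332794576883316, 0.0404256209731102), 67.11915588378906)
0.036 291 [ 0.6279044  -0.17736872] ((0.6283780932426453, -0.17781610786914825), 0.02319621481001377) ((0.6284087896347046, -0.1780470609664917), (0.03358850255608559, 0.04595460370182991), 67.49027252197266)
plate 4958 [0.55757237 0.19619515 0.01060885] [0.57803317 0.19128856 0.01067238] ((624.1744384765625, 177.66400146484375), (194.82525634765625, 355.62359619140625), 6.36759090423584)
block 2062 [0.59591874 0.06591188 0.05075487] [0.59868305 0.06719097 0.05079185] ((645.6552124023438, 65.06698608398438), (99.02865600585938, 193.15167236328125), 87.4323959350586)
tip 78 [0.59659596 0.06707565 0.08584138] [0.59635143 0.06717814 0.08548523]
[... 672 characters left out ...]
.023411061614751816) ((0.6284317374229431, -0.17447373270988464), (0.035813942551612854, 0.045590177178382874), 66.88426971435547)
plate 6189 [0.55340537 0.22383999 0.01043583] [0.56764985 0.21501188 0.01046545] ((623.6925048828125, 180.6046600341797), (195.84893798828125, 355.2969665527344), 6.648813247680664)
block 1980 [0.58921326 0.07900661 0.05057752] [0.59574729 0.07367554 0.05056354] ((645.0967407226562, 65.8586654663086), (96.2138442993164, 194.50306701660156), 87.15694427490234)
tip 88 [0.59552424 0.07195399 0.08508429] [0.59558976 0.07171138 0.08483017] ((595.5007934570312, 70.08988952636719), (20.785964965820312, 13.35323715209961), 87.0052719116211)
tube [-0.10627946  0.60145346]
```

View pics/crop.png

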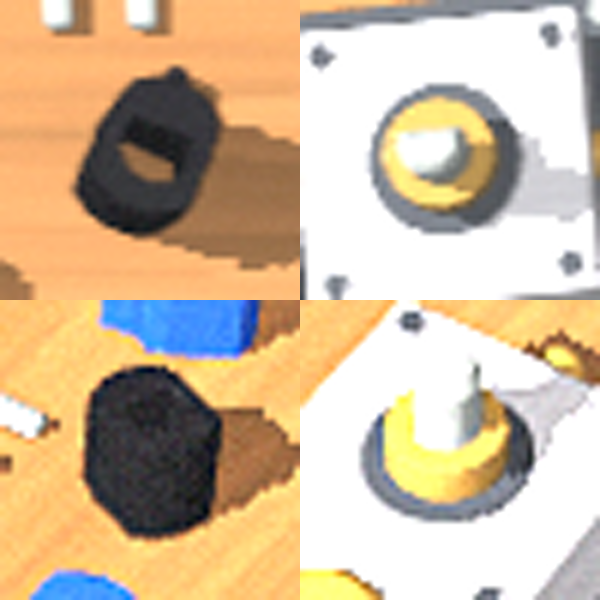

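Crop check: the top-left crop shows the black knob with its nose toward image up-right, at yaw about -0.395 rad. The top-right crop shows the stem's flat facing up (fixture +x, yaw about +0.105). The black knob is the target, at about (0.628, -0.1765). I'll approach it now.

Emit:
step_arm(increments=[[0.062,0.0242,0.0233,-0.003,-0.0393],[0.062,0.0242,0.0233,-0.003,-0.0393],[0.062,0.0242,0.0233,-0.003,-0.0393],[0.062,0.0242,0.0233,-0.003,-0.0393],[0.062,0.0242,0.0233,-0.003,-0.0393],[0.062,0.0242,0.0233,-0.003,-0.0393],[0.062,0.0242,0.0233,-0.003,-0.0393],[0.062,0.0242,0.0233,-0.003,-0.0393],[0.062,0.0242,0.0233,-0.003,-0.0393]], force=60)

```text
clock: 1.55
position: [0.4105, -0.3839, 0.2044]
ee_rot: [0.707, -0.016, -0.707, -0.015]
ft_force: [0.3, -0.4, 0.1]
grip_width: 0.725
```

Emit:
step_arm(increments=[[0.062,0.0242,0.0233,-0.006,-0.0393],[0.062,0.0242,0.0233,-0.006,-0.0393],[0.062,0.0242,0.0233,-0.006,-0.0393],[0.062,0.0242,0.0233,-0.006,-0.0393],[0.062,0.0242,0.0233,-0.006,-0.0393],[0.062,0.0242,0.0233,-0.006,-0.0393],[0.062,0.0242,0.0233,-0.006,-0.0393],[0.062,0.0242,0.0233,-0.006,-0.0393],[0.062,0.0242,0.0233,-0.006,-0.0393],[0.062,0,0,0,0],[0.062,0,0,0,0]])

```text
clock: 2.47
position: [0.6283, -0.1727, 0.1495]
ee_rot: [-0.693, 0.137, 0.694, 0.138]
ft_force: [-0.1, -1.1, -0.7]
grip_width: 0.727
```

Emit:
step_arm(increments=[[0.062,0,-0.002,-0.02,0],[0.062,0,-0.002,-0.025,0],[0.062,0,0,-0.025,0],[0.062,0,0,-0.025,0],[0.062,0,0,-0.02,0],[0.062,0,0,-0.012,0],[0.062,0,0,-0.008,0],[0.062,0,0,-0.004,0],[0.062,0,0,0,0],[0.062,0,0,0,0]])

```text
clock: 3.3
position: [0.628, -0.1798, 0.0124]
ee_rot: [0.694, -0.139, -0.693, -0.139]
ft_force: [-0.6, 0.1, 0.5]
grip_width: 0.729
```

```bash
python3 - <<'E'
from h import *
a=camera("top");b=camera("side")
for p,n in((a,"t"),(b,"s")):
    u,v=pix(p,[.628,-.176,.03]);print(n,u,v); u,v=int(u),int(v)
    cv2.imwrite(f"pics/{n}1.png",cv2.resize(np.clip(p["color"][v-45:v+45,u-45:u+45,::-1]*1.5+10,0,255).astype(np.uint8),(400,400),interpolation=cv2.INTER_CUBIC))
cv2.imwrite("pics/g1.png",np.hstack([cv2.imread("pics/t1.png"),cv2.imread("pics/s1.png")]))
E
```

```text
t 358.2319944380916 212.82931080357585
s 310.09817154642644 195.66077015459607
```

View pics/g1.png

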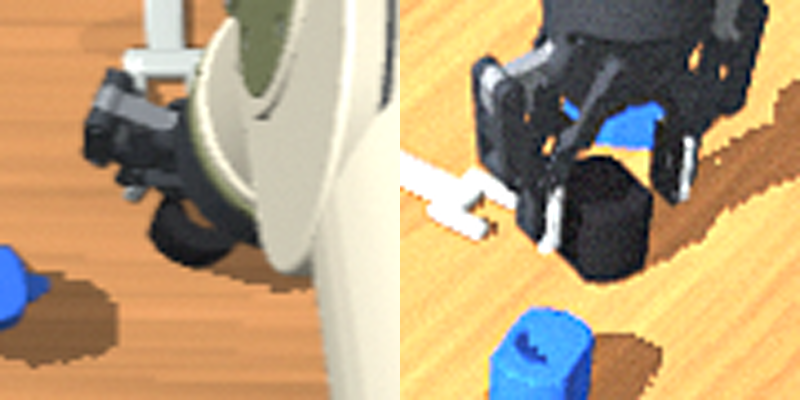

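The knob (crop px ~(607,220) at right) is between the fingers, with the TCP a few mm too far in -y. I'll nudge it and close.

Emit:
step_arm(increments=[[0.062,0,0.003,-0.003,0],[0.062,0,0,0,0],[0.03,0,0,0,0],[0.03,0,0,0,0],[0.03,0,0,0,0],[0.03,0,0,0,0],[0.03,0,0,0,0],[0.03,0,0,0,0]], force=60)

```text
clock: 4.07
position: [0.6276, -0.1766, 0.0087]
ee_rot: [0.694, -0.139, -0.693, -0.139]
ft_force: [0.2, 0.4, 4.2]
grip_width: 0.391
```

Emit:
step_arm(increments=[[0.03,0,0,0.02,0],[0.03,0,0,0.03,0],[0.03,0,0,0.035,0.0],[0.03,0,0.01,0.025,0.05],[0.03,-0.004,0.03,0,0.05],[0.03,-0.004,0.03,0,0.05],[0.03,-0.004,0.03,0,0.05],[0.03,-0.004,0.03,0,0.05],[0.03,-0.004,0.03,0,0.05],[0.03,-0.004,0.03,0,0.05],[0.03,-0.004,0.025,0,0.05],[0.03,-0.001,0.02,0,0.05]])

```text
clock: 5.07
position: [0.5973, 0.0611, 0.1181]
ee_rot: [-0.707, -0.021, 0.707, -0.021]
ft_force: [0.1, -0.4, -1.6]
grip_width: 0.387
```

Emit:
step_arm(increments=[[0.03,0,0.011,0,0.05],[0.03,0,0,0,0],[0.03,0,0,0,0],[0.03,0,0,0,0]])

```text
clock: 5.4
position: [0.5986, 0.0677, 0.118]
ee_rot: [-0.706, -0.035, 0.706, -0.036]
ft_force: [-0.1, -0.6, -1.5]
grip_width: 0.387
```

```bash
python3 - <<'E'
from h import *
import pickle
b=camera("side");a=camera("top");pickle.dump((a,b),open("hover.pkl","wb"))
o=monitor.get_obs();print(o["position"],o["ee_rot"],o["grip_width"],o["ft_force"])
for p,n in((a,"t"),(b,"s")):
    u,v=pix(p,[.599,.069,.10]);print(n,u,v); u,v=int(u),int(v)
    cv2.imwrite(f"pics/{n}1.png",cv2.resize(np.clip(p["color"][v-40:v+40,u-40:u+40,::-1]*1.5+10,0,255).astype(np.uint8),(400,400),interpolation=cv2.INTER_CUBIC))
cv2.imwrite("pics/g2.png",np.hstack([cv2.imread("pics/t1.png"),cv2.imread("pics/s1.png")]))
E
```

```text
[0.59858347 0.06770144 0.11815271] [-0.70612322 -0.03549747  0.7062773  -0.03608739] 0.3860540511600523 [-0.07211873  0.43789024 -0.55603146]
t 224.8605692878902 220.79323428209824
s 241.80185598460872 247.98452266645708
```

View pics/g2.png

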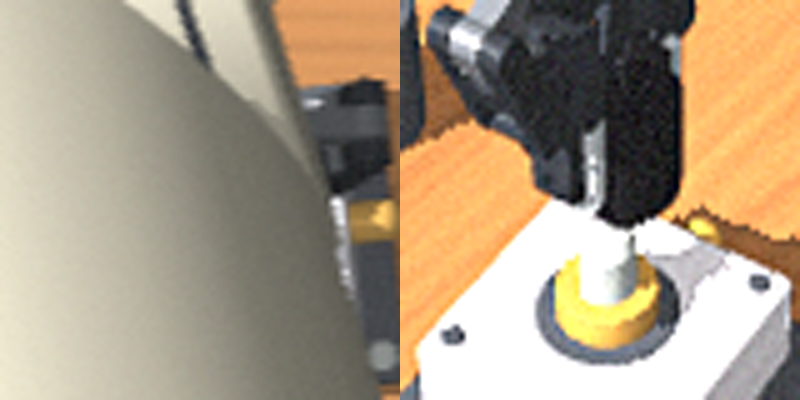

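The crop (right) shows the knob at (640,180) just above the stem at (607,270). I'll measure the knob-stem offset from this picture's depth so that the camera bias cancels.

```bash
python3 - <<'E'
from h import *
import pickle
from scipy.optimize import least_squares
a,b=pickle.load(open("hover.pkl","rb")); W=world(b); C=b["color"].astype(int); ok=b["range_z"]>0
th=.103; R=np.array([[np.cos(th),np.sin(th)],[-np.sin(th),np.cos(th)]])
L=(W[...,:2]-[.599,.069])@R.T
br=(C[...,0]-C[...,2])
def fit(m,r,nm):
    P=L[m]
    f=least_squares(lambda c:np.hypot(*(P-c).T)-r,[0,0],loss="soft_l1",f_scale=.001)
    f2=least_squares(lambda c:np.hypot(*(P-c[:2]).T)-c[2],[0,0,r],loss="soft_l1",f_scale=.001)
    ex=np.percentile(P,[2,98],axis=0)
    print(nm,m.sum(),np.round(f.x*1000,2),"rms",np.std(f.fun)*1000,np.round(f2.x*1000,2),"ext",np.round(ex*1000,1).tolist())
Z=W[...,2]; near=np.hypot(L[...,0],L[...,1])<.05
for lo,hi in((.111,.122),(.122,.134),(.112,.145)):
    m=ok&near&(Z>lo)&(Z<hi)&(C.max(-1)<45)&(L[...,0]<-.008)&(L[...,1]<.0155)
    fit(m,.023,"knob")
fit(ok&near&(Z>.068)&(Z<.082)&(np.hypot(L[...,0],L[...,1])<.014)&(br<40)&(L[...,0]<0),.010,"stem")
fit(ok&near&(Z>.055)&(Z<.0625)&(br>60)&(L[...,0]<.0),.017,"collar")
# pixel silhouettes by rows
u,v=pix(b,[.599,.069,.12]);
for r in range(int(v)-8,int(v)+35,3):
    row=C[r,215:275].max(-1); print(r,"".join("#" if x<45 else "w" if x>150 and abs(C[r,215+i,0]-C[r,215+i,2])<40 else "." for i,x in enumerate(row)))
# block edges: centre
m=ok&(Z>.046)&(Z<.0535)&(C.min(-1)>120)
print("block ext",np.round(np.percentile(L[m&(np.abs(L[...,1])<.06)&(np.abs(L[...,0])<.06)],[.5,99.5],axis=0)*1000,1))
E
```

```text
knob 60 [ 0.5  -3.26] rms 1.177182905008534 [-6.99  0.17 15.48] ext [[-22.5, -7.6], [-8.9, 15.3]]
knob 84 [ 0.43 -3.21] rms 0.8334048697092752 [-4.65 -1.08 17.9 ] ext [[-22.6, -7.4], [-11.2, 15.2]]
knob 222 [ 0.37 -3.32] rms 0.9509802502443224 [-4.95 -1.   17.62] ext [[-22.7, -7.5], [-10.6, 15.2]]
stem 54 [0.58 0.53] rms 0.7378200537855669 [-0.66  1.52  8.6 ] ext [[-10.0, -1.0], [-0.2, 10.8]]
collar 40 [0.93 0.46] rms 1.5155838734620855 [ 0.7   0.65 16.72] ext [[-16.0, -1.7], [-1.1, 18.1]]
230 .####....#################################..................
233 ...........############....###############..................
236 ...........###########.....###############..................
239 ....................###.w..###############..................
242 ..............###...###.w..###############..................
245 ................#######.w..##############...................
248 ...............wwwww....w.#############.....................
251 ............wwwwwwwwwwwwwww.#####.#wwww.....................
254 .........wwwwwwwwwwwwwwwwwwwwwww.wwwwwwwwwwww...............
257 .......wwwwwwwwwwwwww..wwwwwwww...w.wwwwww..................
260 ....wwwwwwwwwwwwww....wwwwwww.....................w.wwwwww..
263 .wwwwwwwwwwwwww.......wwwwwww.........##......wwwwwwwww.....
266 wwwwwwwwwwwww..........wwwwww.........#......wwwwwwwwwwwwwww
269 wwwwwwwwwwwww.........................##.#.wwwwwwwwwwwwwwwww
272 wwwwwwwwwwwww............................wwwwwwwwwwwwwwwww..
block ext [[-44.1 -43. ]
 [ 44.3  46.2]]
```

```bash
python3 - <<'E'
from h import *
import pickle
from scipy.optimize import least_squares
a,b=pickle.load(open("hover.pkl","rb")); W=world(b); C=b["color"].astype(int); ok=b["range_z"]>0
th=.103; R=np.array([[np.cos(th),np.sin(th)],[-np.sin(th),np.cos(th)]])
L=(W[...,:2]-[.599,.069])@R.T; Z=W[...,2]; near=np.hypot(L[...,0],L[...,1])<.05
u,v=pix(b,[.599,.069,.12]); u=int(u);v=int(v)
m=ok&near&(Z>.112)&(Z<.145)&(C.max(-1)<45)
g=np.zeros_like(m); g[:,u-15:u+25]=1
for r in range(v-8,v+16,3):
    print(r,[(c,*np.round(L[r,c]*1000).astype(int),int(Z[r,c]*1000)) for c in range(240,260,2)])
m&=(L[...,0]<-.0145)&(L[...,1]<.0135)
P=L[m]; f=least_squares(lambda c:np.hypot(*(P-c).T)-.023,[0,0],loss="soft_l1",f_scale=.001);print("knob arc",f.x*1000,np.std(f.fun)*1000,len(P))
# edges: largest gray jump near right edge of knob / stem
G=C.sum(-1)
for r in range(v-8,v+30,3): print(r, G[r,228:262].tolist())
def right(c,rad,z):  # predicted right/left silhouette column of a cylinder slice
    t=np.linspace(0,2*np.pi,200); q=[pix(b,np.r_[np.array([.599,.069])+R.T@(np.array(c)+rad*np.array([np.cos(s),np.sin(s)])),z]) for s in t]
    q=np.array(q); return q[:,0].min().round(1),q[:,0].max().round(1)
print("knob pred",right((0,0),.023,.13),"stem pred",right((0,0),.010,.075),"collar",right((0,0),.017,.06))
E
```

```text
230 [(240, np.int64(-14), np.int64(22), 164), (242, np.int64(-7), np.int64(8), 149), (244, np.int64(-9), np.int64(6), 149), (246, np.int64(-12), np.int64(5), 150), (248, np.int64(-15), np.int64(5), 151), (250, np.int64(-17), np.int64(2), 149), (252, np.int64(-20), np.int64(1), 150), (254, np.int64(-21), np.int64(-3), 148), (256, np.int64(-22), np.int64(-7), 145), (258, np.int64(55), np.int64(-134), 0)]
233 [(240, np.int64(-11), np.int64(19), 155), (242, np.int64(-10), np.int64(13), 149), (244, np.int64(-13), np.int64(12), 150), (246, np.int64(-16), np.int64(11), 150), (248, np.int64(-19), np.int64(10), 150), (250, np.int64(-19), np.int64(6), 147), (252, np.int64(-21), np.int64(2), 145), (254, np.int64(-22), np.int64(-1), 143), (256, np.int64(-22), np.int64(-7), 138), (258, np.int64(51), np.int64(-128), -1)]
236 [(240, np.int64(-11), np.int64(20), 149), (242, np.int64(-11), np.int64(15), 144), (244, np.int64(-15), np.int64(15), 147), (246, np.int64(-17), np.int64(13), 146), (248, np.int64(-19), np.int64(10), 145), (250, np.int64(-20), np.int64(7), 143), (252, np.int64(-21), np.int64(3
[... 3791 characters left out ...]
2, 711, 385, 315, 357, 382, 370]
260 [718, 727, 729, 725, 719, 543, 438, 418, 458, 585, 585, 540, 537, 540, 536, 474, 353, 266, 246, 237, 198, 229, 213, 238, 263, 358, 404, 388, 376, 374, 386, 385, 374, 378]
263 [748, 632, 251, 125, 430, 441, 442, 428, 419, 583, 604, 564, 527, 519, 453, 456, 372, 287, 271, 243, 199, 198, 192, 299, 203, 112, 95, 166, 397, 394, 393, 362, 351, 471]
266 [407, 214, 219, 193, 527, 481, 455, 442, 443, 534, 587, 574, 548, 522, 482, 448, 373, 300, 292, 409, 448, 455, 472, 387, 162, 108, 123, 123, 133, 395, 388, 328, 720, 699]
knob pred (np.float64(226.2), np.float64(256.5)) stem pred (np.float64(235.8), np.float64(248.4)) collar (np.float64(231.8), np.float64(252.8))
```

Emit:
step_arm(increments=[[0.03,-0.0003,0.0026,0,0],[0.03,0,0,-0.006,0],[0.03,0,0,-0.006,0],[0.03,0,0,-0.005,0],[0.03,0,0,-0.004,0],[0.03,0,0,-0.003,0],[0.03,0,0,-0.002,0],[0.03,0,0,0,0],[0.03,0,0,0,0]])

```text
clock: 6.25
position: [0.5981, 0.0722, 0.0923]
ee_rot: [-0.706, -0.037, 0.706, -0.037]
ft_force: [0.0, -1.1, -0.9]
grip_width: 0.392
```

Emit:
step_arm(increments=[[0.03,0,-0.0016,0,0],[0.03,0,0,-0.002,0],[0.03,0,0,-0.002,0],[0.03,0,0,-0.002,0],[0.03,0,0,0,0],[0.03,0,0,0,0]])

```text
clock: 6.75
position: [0.5979, 0.0705, 0.0862]
ee_rot: [-0.706, -0.037, 0.706, -0.037]
ft_force: [-0.2, 0.1, -1.2]
grip_width: 0.39
```

The knob's underside is 8.5 mm below the stem tip with almost no force, so the bore is on the stem. I'll keep going down.

Emit:
step_arm(increments=[[0.03,0,0,-0.003,0],[0.03,0,0,-0.003,0],[0.03,0,0,-0.003,0],[0.03,0,0,-0.003,0],[0.03,0,0,-0.002,0],[0.03,0,0,-0.002,0],[0.03,0,0,0,0],[0.03,0,0,0,0]], force=90)

```text
clock: 7.42
position: [0.5979, 0.0705, 0.0705]
ee_rot: [-0.706, -0.037, 0.706, -0.037]
ft_force: [-2.2, -0.7, 3.0]
grip_width: 0.383
```

Emit:
step_arm(increments=[[0.03,0,0,-0.002,0],[0.03,0,0,-0.002,0],[0.03,0,0,-0.002,0],[0.03,0,0,-0.001,0],[0.03,0,0,0,0],[0.03,0,0,0,0],[0.03,0,0,0,0]])

```text
clock: 8.0
position: [0.5982, 0.0705, 0.0639]
ee_rot: [0.706, 0.037, -0.706, 0.037]
ft_force: [-3.6, -0.5, 9.1]
grip_width: 0.381
```

Emit:
step_arm(increments=[[0.03,0,0,-0.001,0],[0.03,0,0,0,0],[0.03,0,0,0,0],[0.03,0,0,0,0]])

```text
clock: 8.33
position: [0.5982, 0.0705, 0.063]
ee_rot: [0.706, 0.037, -0.706, 0.037]
ft_force: [-4.1, -1.2, 9.6]
grip_width: 0.384
```

Emit:
step_arm(increments=[[0.03,0,0,-0.001,0],[0.03,0,0,0,0],[0.03,0,0,0,0]])

```text
clock: 8.58
position: [0.5982, 0.0706, 0.0627]
ee_rot: [0.706, 0.037, -0.706, 0.037]
ft_force: [-7.7, -0.8, 16.0]
grip_width: 0.386
```

Emit:
step_arm(increments=[[0.03,0,0,-0.0005,0],[0.03,0,0,0,0],[0.03,0,0,0,0]])

```text
clock: 8.83
position: [0.5983, 0.0706, 0.0626]
ee_rot: [0.706, 0.037, -0.706, 0.037]
ft_force: [-9.1, -2.4, 19.5]
grip_width: 0.379
```

The TCP has stopped at z 0.0626, as predicted for the collar's stop, and the force is rising steeply. I'll do one visual check.

```bash
python3 - <<'E'
from h import *
b=camera("side"); save(b,"end.png",(160,340,140,380),3)
o=monitor.get_obs();print(o["clock"],o["position"],o["ft_force"],o["grip_width"]); W=world(b);C=b["color"].astype(int)
m=(C[...,0]-C[...,2]>60)&(np.hypot(W[...,0]-.599,W[...,1]-.069)<.022)&(W[...,2]>.045)&(b["range_z"]>0)
print("brass z",m.sum(),np.percentile(W[m][:,2],[5,50,95]) if m.any() else "")
E
```

```text
8.8833 [0.59826872 0.0705824  0.06261942] [-9.4826164  -1.98046309 19.76740352] 0.38249733218892346
brass z 6 [0.05214886 0.05347641 0.05541311]
```

View pics/end.png

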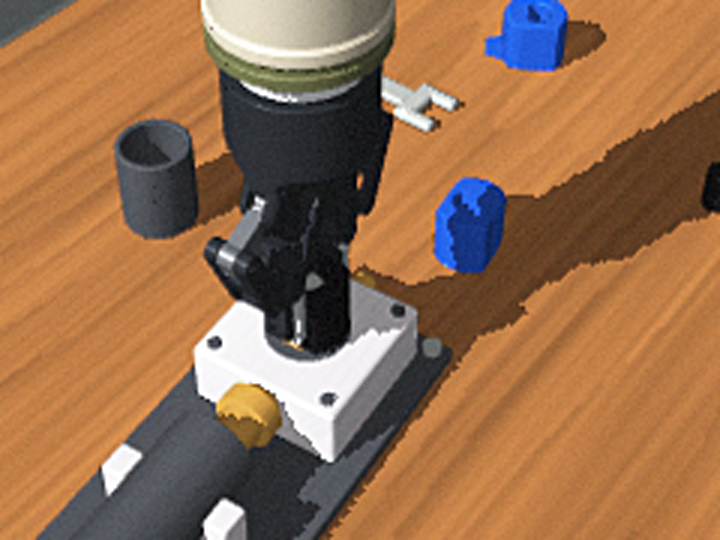

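The knob (px ~(325,310)) sits down on the block with the stem tip visible in its bore. Only a sliver of brass is left, at z ≈ 0.0535. I'll hand it in.

```bash
python3 -c "
from workcell import ticket; print(ticket.hand_in())"
```

```text
the job is handed in; nothing more can be done
None
```

The job is handed in at about 8.9 s of the 35 s allowed. I picked up the black key knob, turned it by about 0.5 rad to match the stem's flat and pushed it onto the D-stem. I then pressed the collar down and left the arm gripping and pushing.

**Last checks**
- **Collar:** the tool stopped at z 0.0626 m, against 0.0627 m predicted for the collar's stop. In the last 0.5 mm step the force rose while the tool hardly moved. The little brass still showing was at about z 0.0535 m, against 0.054 m at the stop.
- **Push and grip:** the downward push was about 20 N, more than the spring's 11 N. The grip was set to 90 N, and the opening was about 33 mm across the knob's 34 mm flats.
- **Side push:** about 9 N sideways remained at the wrist, from a small misalignment that I left.
- **Bystanders:** the offcut, the wrench's jaw end and the blue look-alikes looked undisturbed in the last picture. The star knob was cut off at its edge, so I could not check it, but the arm never went near it.

The two cameras disagreed by 2–3 mm in y. I therefore aligned the knob to the stem using one side-camera picture of both.

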